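# Crank the bench vise shut on a mallet-head blank

### The job

Clamp the wooden mallet-head blank firmly between the two jaws of the bench vise: take the crank's loose wooden sleeve between the fingers and wind it clockwise (seen looking down onto the sleeve's free end) until the blank is squeezed tight and square between both jaws and the moving jaw's sprung cork pad is well pressed in, then let go. Turn the crank only by its gripped sleeve, do not lay a hand on the blank, and do not knock over the turned wooden skittle standing beside the vise.

Things in the scene. Friction and masses are not known exactly. Their poses are not given: they have to be found in the camera images.
- vise: Vise screwed to the bench; plywood base 200 x 540 x 30 mm, x -90 to 110, y -220 to 320 mm. Origin: on the table straight below the crank's hub. x away from the robot, z up; y along the jaw travel, from the square dark steel gear housing (85 mm, at the origin) to the fixed jaw. The crank's axle leaves the housing leaning 35 degrees from vertical towards -y, away from the jaws.
- hub (a point): Centre of the crank, on its axle, 125 mm above the table. z points up along the axle, x along the crank arm to the sleeve; the frame turns with the crank. The arm is 22 mm wide and 10 mm thick about the plane z = 0; the hub rises 7 mm above that plane.
- sleeve_mid (a point): Middle of the grip sleeve, where to hold it: at x = 55, z = 50 mm of the hub frame, same axes (z along the sleeve to its free end, x away from the axle). It goes round with the crank on a circle of 55 mm radius but does not spin with the sleeve. The space round the sleeve above the arm is clear.
- sleeve: The dark wooden grip sleeve, a barrel 25 to 29 mm in diameter and 78 mm long, free to spin on its pin without end. Origin: centre of its lower end, z along it to the free end.
- crank (a joint): Crank angle in rad, growing clockwise seen from the sleeve's free end (about minus the hub's z); 0: arm along the vise's +x. Starts at 0 to 5.8, stays where left. With the 60 mm blank between, both jaws touch it at about 12.1; each 0.1 rad more adds 1.4 N until the pad is fully pressed at 13.4 (18 N), a firm stop. Turning takes about 2.2 N at the sleeve, 4 N just before that stop.
- jaw: Moving jaw, 130 wide, 75 mm high, sliding along the vise's +y, 30 mm a turn: wooden board with a 12 mm cork pad on springs, standing 6 mm before it (3 N/mm), that yields as the blank is clamped. Origin: moves with the board; lower edge of the unpressed pad's face. At crank 0 it is at y = 130 mm of the vise, 118 mm from the fixed jaw.
- fixed_face (a point): Point on the fixed jaw's face (which looks along the vise's -y), 40 mm above the base, 248 mm from the vise's origin along y.
- fixed_jaw: The fixed wooden jaw, 130 wide, 30 thick, 75 mm high, on the vise's base. Origin: lower edge of its face, y as the vise's.
- blank: Loose mallet-head blank of light beech, 110 (x) x 60 (y, across the jaws) x 75 mm high, dark mortise outline on top, standing on the vise's base between the jaws, up to 4 degrees askew, touching neither. About 0.33 kg. Origin: centre of its underside. The moving jaw first pushes it along the base against the fixed jaw.
- skittle: Loose turned wooden skittle, 145 mm high, 68 mm at its widest, standing on the table close to the end of the vise's base on the crank's side (about x = -55, y = -272 mm of the vise). Origin: centre of its foot.
- lamp (a point): Free end of the slim aluminium lamp bar over the crank, 383 mm above the table: from here 240 mm along the vise's +x (x 0 to 240, y 3 mm), 26 wide, 24 high, on a 20 mm post at x = 225 mm. It blocks a tool pointing straight down on the sleeve when that is at the high side of its circle; a tool pointing along the sleeve, fingers closing along the vise's x, passes all the way round.
Not all that is in view belongs to the job. Leave any green or purple look-alike of the blank alone.

How it is judged:
By the outcome, as a careful person would: the job done as asked, in the order asked, and still so for the second after the job is handed in, with the robot touching nothing.
It also fails if it takes over 67 s, if anything falls off the work surface, if the arm or the gripper's body presses on something with over 40 N, if the wrist force passes 120 N, or if a joint passes its speed limit or range.

### The arm

A 6-joint arm with a two-finger parallel gripper is mounted at the origin on the work surface. World frame = base frame: x ahead of the robot, y to its left, z up, the work surface at z = 0. Lengths are in m, angles in rad, forces in N, time in s.
With the tool pointing down it reaches from about 0.425 to 1.125 m from the base axis. Payload 14.9 kg.
Tool frame: the origin (TCP) lies between the finger pads; the fingertips stand 11 mm ahead of it and the grasp point (between the pads) lies 8 mm behind it; z points along the fingers, y is the line along which they close (so a half turn about z gives the same grasp; the last joint's range is limited). The gripper opens to 91 mm and grips with 3 to 60 N. Pads are 32 mm wide; open, the fingers measure 118 mm over their backs; the gripper's body (76 mm by 178 mm) begins 60 mm behind the grasp point.
Start: joints at [1.208, 0.379, 1.734, -0, 1.028, -0.033], TCP at [0.227, 0.662, 0.225] pointing down, gripper open.
Joint ranges: [-2.77, 2.77], [-0.74, 2.19], [0, 2.66], [-1.06, 4.2], [0.31, 2.87], [-3.08, 3.08]. Speed limits (rad/s): [1.89, 1.89, 2.39, 3.14, 3.14, 3.14].

### API

Orientations are given as a unit quaternion [w, x, y, z].
In Python, from workcell import env, optics gives the robot as it stands.
- The arm moves only by the shell command python3 -m crank 'ROWS' [OPENING]. ROWS is JSON, a list that holds one entry, the list of rows, each a list of 4 numbers: the shift along the tool's x, y, z normalised to -1 to 1, where 1 is 100 mm, then the turn about the tool's z normalised to -1 to 1, where 1 is 360 degrees. A call has 1 to 12 rows; each row is the pose to reach, as a shift and turn from the pose commanded when the call began, along the tool's axes at that moment, turning the shorter way round; what a row does not reach only later rows make up. A row lasts 1/8 s, in which the tool goes at most 62.5 mm and 10.7 degrees, less where a joint would pass 70% of its speed; a pose out of reach is approached as far as the arm can. A call with a number of a shift or a turn outside -1 to 1 is refused whole. A call with a gripper value outside its range is refused whole. OPENING is the opening, from -1 (shut) to 1 (fully open), set as the call begins (- or left out, the last holds). The fingers move at their own pace and stop on an object; the grip force is fixed at half the most. Time passes only in rows, so rows that repeat a pose let the fingers close. It gives the time, the measured TCP pose, the force, the opening and the grip force at its end, in the units of the state.
- env.observe(): the state, without advancing time (a new reading comes with each control period).
- optics.grab_frame(name): name is "scene" or "top" or "wrist"; returns the picture (480x640x3 uint8, red, green, blue); there is no depth.
- optics.camera_params(name): a dict with "vfov" (degrees; the focal length in pixels is half the picture's height over the tangent of half this angle, whatever the lens; pixels are square), "cx", "cy" (the principal point, pixels), "k1" (the pictures are not rectified: a ray, as slopes to the right and down, at radius r is drawn at 1 + k1 r^2 times it, then the intrinsics apply), "xyz" and "attitude" of the camera in the world; the wrist camera has in their place "tool_from_camera" (4x4, takes a point from camera to tool coordinates, whose origin is the TCP and whose axes are the flange's). Camera axes: x right, y down, z forward; pixel columns grow to the right and rows downward; lengths in m; the calibration is good to about 2 mm. A picture is of the moment at which its call begins: read the wrist's pose just before it. camera_params takes no time and is no camera call.
- env.hand_in(): hands the job in; it is judged then, once.
The state is a dict: "time_s": time; "joints": joint angles; "joint_vel": joint speeds; "tau": joint torques, N m; "position": TCP position; "tool_rot": TCP orientation; "ft_force": force on the tool from outside, world axes, zero at the start; "ft_torque": the same for the moment, N m; "width": finger opening in m; "grasp_force": force on a finger pad.
Only numpy, scipy, OpenCV 4.12 (cv2) and the standard library are available. Lean on these libraries where they do the work, as an engineer would, in place of code of your own. Each camera call takes 0.05 s, during which the arm holds its last target. There are 200 camera calls.

## Working session

There is one attempt and no reset: what is moved stays moved. The work goes in short steps, Python scripts to look and compute and a shell command to move; the robot and the scene stay as the last step left them, time stands still between calls to the robot, and variables do not carry over. Pictures are saved under pics/ and viewed, at most 10 in all, crops included, and the job is handed in when it is done.

```bash
ls; mkdir -p pics
python3 - <<'E'
from workcell import env, optics
import cv2
s=env.observe();print(s)
for n in("scene","top","wrist"):
    print(n,optics.camera_params(n))
for n in("scene","top"):
    cv2.imwrite(f"pics/{n}0.png",optics.grab_frame(n)[:,:,::-1])
E
```

```text
pics
{'time_s': 0.0, 'joints': array([ 1.20768551e+00,  3.79383429e-01,  1.73477582e+00, -1.56844351e-06,
        1.02854069e+00, -3.32937246e-02]), 'joint_vel': array([-0.00060351, -0.00010808, -0.00054491, -0.00090564,  0.00065387,
        0.00037861]), 'tau': array([-3.51720308e-03, -7.63724756e+01, -4.34381425e+01,  6.49975729e-02,
        4.24102717e-02, -1.45149393e-04]), 'position': array([0.22657157, 0.66190481, 0.22430829]), 'tool_rot': array([-1.08358124e-04,  1.64161693e-01,  9.86433288e-01, -5.42937223e-04]), 'ft_force': array([-0.31716356,  0.04062477,  0.13270134]), 'ft_torque': array([-0.02915547, -0.02055167, -0.00783391]), 'grasp_force': 0.0, 'width': 0.09125795529097133}
scene {'vfov': 42.58799967204858, 'cx': 321.6864026416957, 'cy': 234.2260417088267, 'k1': -0.12697717772409214, 'xyz': array([ 1.31407137, -0.080177  ,  1.22861757]), 'attitude': array([-0.253137  ,  0.70458292,  0.61949666, -0.2360264 ])}
top {'vfov': 51.46513738203686, 'cx': 319.8062789643723, 'cy': 234.6848030372184, 'k1': 0.04178829016888158, 'xyz': array([ 0.35391954, -0.009752  ,  1.46902749]), 'attitude': array([-0.03284317,  0.70916447, -0.70380273,  0.02586117])}
wrist {'vfov': 61.488136135034104, 'cx': 323.39270773509907, 'cy': 235.0982591678319, 'k1': -0.01032965398811399, 'tool_from_camera': array([[ 1.34498560e-03, -9.65841507e-01, -2.59130033e-01,
         7.19297811e-02],
       [ 9.99999084e-01,  1.33825954e-03,  2.02360798e-04,
         8.73706681e-04],
       [ 1.51334781e-04, -2.59130068e-01,  9.65842422e-01,
        -1.59828237e-01],
       [ 0.00000000e+00,  0.00000000e+00,  0.00000000e+00,
         1.00000000e+00]])}
```

View pics/scene0.png

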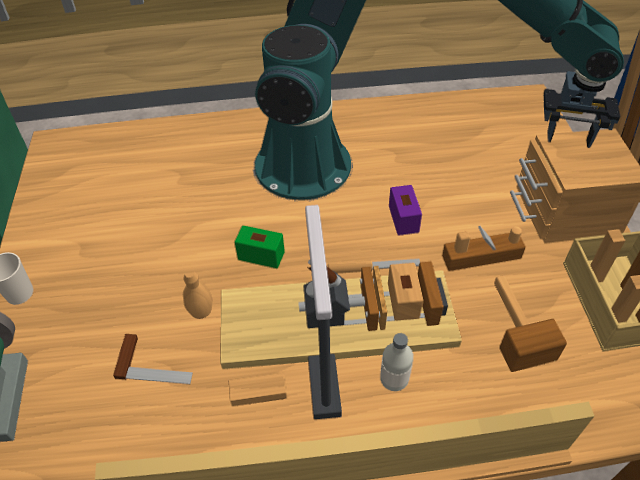

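View pics/top0.png

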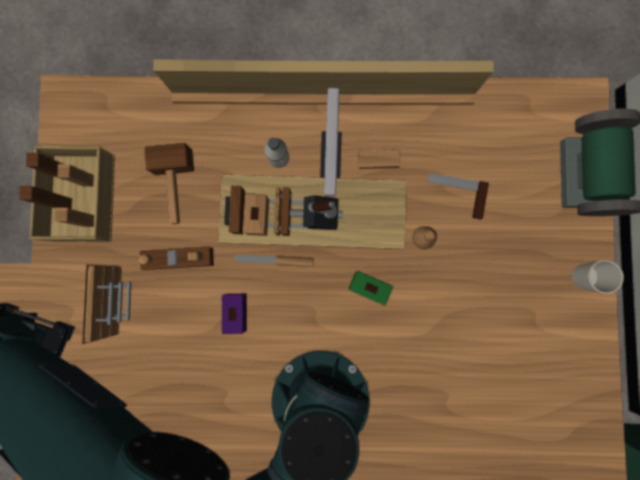

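```bash
cat > h.py <<'E'
import numpy as np, cv2
from scipy.spatial.transform import Rotation as R
from workcell import env, optics
def rot(q): return R.from_quat(np.roll(q,-1))
def cam(n,s=None):
    p=optics.camera_params(n); f=240/np.tan(np.radians(p['vfov']/2))
    if n=='wrist':
        T=p['tool_from_camera']; Rt=rot(s['tool_rot']).as_matrix()
        return f,p,Rt@T[:3,:3],s['position']+Rt@T[:3,3]
    return f,p,rot(p['attitude']).as_matrix(),p['xyz']
def proj(n,P,s=None):
    f,p,Rc,t=cam(n,s); c=(np.atleast_2d(P)-t)@Rc; m=c[:,:2]/c[:,2:]
    m=m*(1+p['k1']*(m**2).sum(1,keepdims=True)); return m*f+[p['cx'],p['cy']]
def ray(n,uv,s=None):
    f,p,Rc,t=cam(n,s); d=(np.atleast_2d(uv).astype(float)-[p['cx'],p['cy']])/f; m=d.copy()
    for _ in range(20): m=d/(1+p['k1']*(m**2).sum(1,keepdims=True))
    v=np.c_[m,np.ones(len(m))]@Rc.T; return t,v
def onz(n,uv,z,s=None):
    t,v=ray(n,uv,s); return t+v*((z-t[2])/v[:,2])[:,None]
E
python3 - <<'E'
from h import *
c=onz('top',[(220,177),(219,242),(406,182),(404,248)],.03);print(c.round(3))
c=onz('scene',[(221,290),(222,366),(461,346)],.03);print(c.round(3))
print(onz('top',[(330,193)],.383),onz('scene',[(313,207)],.383))
t=cv2.imread('pics/top0.png')[155:260,205:435]; s=cv2.imread('pics/scene0.png')[195:375,210:470]
cv2.imwrite('pics/z1.png',np.vstack([cv2.resize(t,(690,315),interpolation=2)[:, :],]))
cv2.imwrite('pics/z2.png',cv2.resize(s,(780,540),interpolation=2))
E
```

```text
[[ 0.641  0.298  0.03 ]
 [ 0.45   0.297  0.03 ]
 [ 0.63  -0.245  0.03 ]
 [ 0.437 -0.238  0.03 ]]
[[ 0.437 -0.239  0.03 ]
 [ 0.642 -0.241  0.03 ]
 [ 0.663  0.289  0.03 ]]
[[ 0.53657947 -0.02037717  0.383     ]] [[ 0.52646716 -0.01672519  0.383     ]]
```

View pics/z1.png

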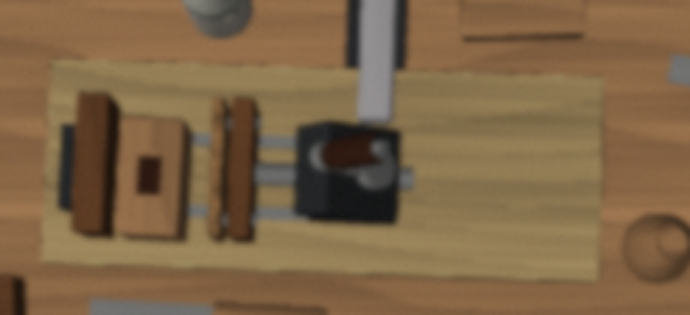

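View pics/z2.png

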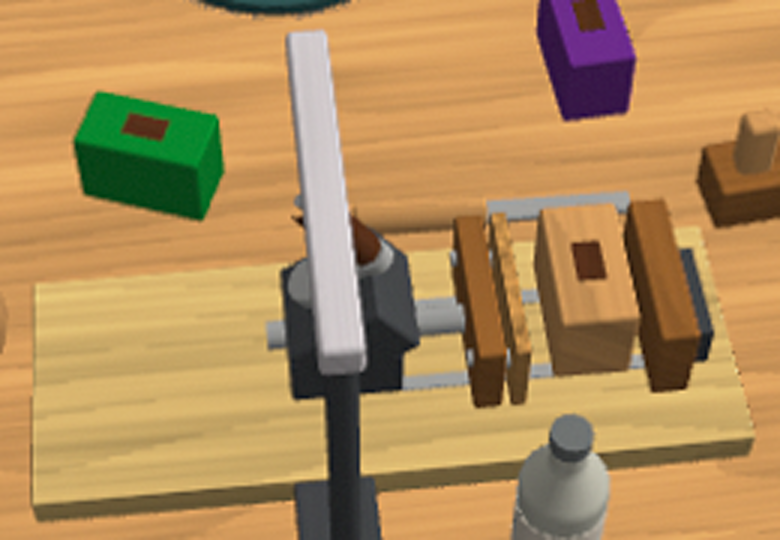

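The base is clearly visible in both views: top-zoom corners are (52,60), (603,76), (598,281) and (41,261). The arm seems to point at +y, the high side, with the hub near (375,170) and the arm end near (320,155) in the top zoom. Next I'll fit the vise pose and the crank angle.

```bash
python3 -m crank --help 2>&1 | head -30
cat >> h.py <<'E'
def vise(p):
    c,s=np.cos(p[2]),np.sin(p[2]); return np.array([[c,-s,0],[s,c,0],[0,0,1]]),np.array([p[0],p[1],0])
A=np.radians(35); AX=np.array([0,-np.sin(A),np.cos(A)]); AY=np.array([0,np.cos(A),np.sin(A)])
def slv(q,s=50,r=55): return np.array([0,0,.125])+r/1000*(np.cos(q)*np.array([1,0,0])-np.sin(q)*AY)+s/1000*AX
E
python3 - <<'E'
from h import *
from scipy.optimize import least_squares
tz=np.array([(52,60),(603,76),(598,281),(41,261)])/3+[205,155]
tb=np.array([(110,320),(110,-220),(-90,-220),(-90,320)])/1000
sz=np.array([(35,283),(33,505),(750,437),(702,228)])/3+[210,195]
sb=np.array([(-90,-220),(110,-220),(110,320),(-90,320)])/1000
def f(p):
    M,t=vise(p); w=lambda b:np.c_[b,np.full(4,.03)]@M.T+t
    return np.r_[(proj('top',w(tb))-tz).ravel(),(proj('scene',w(sb))-sz).ravel()]
r=least_squares(f,[.54,-.02,0]);print(r.x,r.fun.round(1))
M,t=vise(r.x)
for q in np.arange(4,5.9,.2):
    P=np.array([slv(q,11),slv(q,89),slv(q,0,0),[0,.13+.03*q/2/np.pi,.105]])@M.T+t
    print(round(q,1),((proj('top',P)-[205,155])*3).round().tolist(),((proj('scene',P)-[210,195])*3).round().tolist())
for n,o in(('top',[205,155]),('scene',[210,195])):
  print('lamp',((proj(n,np.array([[0,.003,.383],[0,.003,.371],[0,.003,.395]])@M.T+t)-o)*3).round().tolist())
E
```

```text
invalid input: not JSON, or not a number
[ 0.53080593 -0.02236177 -0.02944357] [-0.8 -1.1  0.1  0.1  0.1  0.2 -0.8 -0.  -0.9 -0.1 -1.1 -0.2  1.9  0.2
 -1.1 -0.9]
4.0 [[342.0, 202.0], [394.0, 196.0], [374.0, 168.0], [212.0, 165.0]] [[345.0, 213.0], [280.0, 163.0], [313.0, 282.0], [513.0, 280.0]]
4.2 [[336.0, 191.0], [388.0, 185.0], [374.0, 168.0], [211.0, 165.0]] [[353.0, 219.0], [288.0, 169.0], [313.0, 282.0], [514.0, 280.0]]
4.4 [[332.0, 179.0], [384.0, 172.0], [374.0, 168.0], [210.0, 165.0]] [[359.0, 227.0], [295.0, 177.0], [313.0, 282.0], [516.0, 280.0]]
4.6 [[331.0, 167.0], [383.0, 159.0], [374.0, 168.0], [209.0, 165.0]] [[364.0, 238.0], [298.0, 188.0], [313.0, 282.0], [517.0, 280.0]]
4.8 [[331.0, 155.0], [383.0, 146.0], [374.0, 168.0], [208.0, 165.0]] [[365.0, 250.0], [300.0, 200.0], [313.0, 282.0], [518.0, 280.0]]
5.0 [[333.0, 143.0], [385.0, 134.0], [374.0, 168.0], [207.0, 165.0]] [[365.0, 263.0], [299.0, 214.0], [313.0, 282.0], [519.0, 280.0]]
5.2 [[338.0, 132.0], [390.0, 122.0], [374.0, 168.0], [206.0, 164.0]] [[361.0, 277.0], [295.0, 228.0], [313.0, 282.0], [521.0, 280.0]]
5.4 [[344.0, 123.0], [396.0, 112.0], [374.0, 168.0], [205.0, 164.0]] [[356.0, 291.0], [289.0, 243.0], [313.0, 282.0], [522.0, 279.0]]
5.6 [[351.0, 115.0], [404.0, 104.0], [374.0, 168.0], [204.0, 164.0]] [[348.0, 305.0], [281.0, 257.0], [313.0, 282.0], [523.0, 279.0]]
5.8 [[360.0, 110.0], [413.0, 99.0], [374.0, 168.0], [203.0, 164.0]] [[338.0, 317.0], [271.0, 269.0], [313.0, 282.0], [524.0, 279.0]]
lamp [[374.0, 122.0], [373.0, 124.0], [374.0, 119.0]]
lamp [[306.0, 42.0], [306.0, 55.0], [305.0, 28.0]]
```

The fit gives the vise at (0.531, -0.022), yaw -0.029, with the crank near 4.85, so the sleeve sits right under the lamp. A vertical tool won't work there. The rows only turn about tool z, so the only way to tilt is to use how the arm behaves at its reach limit. I'll raise the tool and look at the free space first.

```bash
python3 -m crank '[[[0,0,-0.6,0],[0,0,-1,0]]]'; python3 -m crank '[[[0.5,0,-0.4,0],[0.9,0,-0.7,0]]]';  python3 - <<'E'
from h import *
s=env.observe();print(s['joints'],s['position'],s['tool_rot'])
a=optics.grab_frame('wrist');b=optics.grab_frame('scene')
cv2.imwrite('pics/w1.png',np.hstack([cv2.resize(a,(400,300)),b[:300,240:]])[:,:,::-1])
E
```

```text
time_s: 0.35
position: [0.2268, 0.6624, 0.3269]
tool_rot: [0.0, 0.164, 0.986, 0.0]
ft_force: [0.3, -0.1, 0.3]
width: 0.0913
grasp_force: 0.0
time_s: 0.6
position: [0.1406, 0.6917, 0.3965]
tool_rot: [-0.0, 0.164, 0.986, 0.0]
ft_force: [-0.7, -0.1, -0.5]
width: 0.0911
grasp_force: 0.0
[1.33728491e+00 2.44497074e-01 1.59151992e+00 6.09691619e-05
 1.30490831e+00 9.69197257e-02] [0.14055199 0.69168526 0.39650877] [-6.57651600e-06  1.64472852e-01  9.86381553e-01  3.34904744e-04]
```

View pics/w1.png

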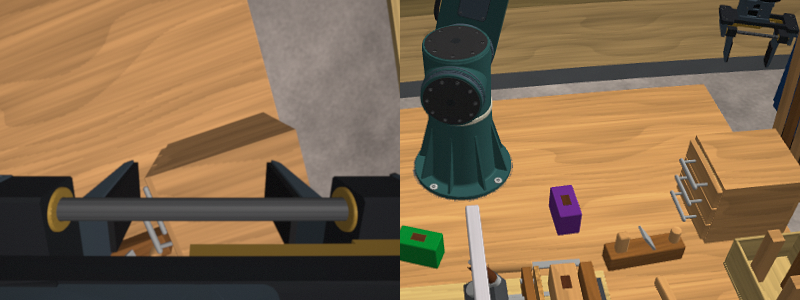

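```bash
J='from h import *;s=env.observe();print(s["joints"].round(3),rot(s["tool_rot"]).as_matrix()[:,2].round(3))'
python3 -m crank '[[[0.5,0,-0.4,0],[1,0,-0.8,0]]]' |sed -n 1,2p; python3 -c "$J"; python3 -m crank '[[[0.2,0,-0.6,0],[0.25,0,-1,0]]]'|sed -n 1,2p; python3 -c "$J"; python3 -m crank '[[[0,0,-0.6,0],[0,0,-1,0]]]'|sed -n 1,2p; python3 -c "$J";python3 -m crank '[[[0,0,-0.6,0],[0,0,-1,0]]]'|sed -n 1,2p; python3 -c "$J"
```

```text
time_s: 0.95
position: [0.0487, 0.7229, 0.4728]
[ 1.471  0.242  1.464 -0.     1.438  0.231] [-0.    -0.002 -1.   ]
time_s: 1.2
position: [0.0246, 0.7314, 0.5747]
[ 1.505  0.231  1.307 -0.     1.603  0.263] [ 0.     0.001 -1.   ]
time_s: 1.45
position: [0.026, 0.731, 0.675]
[ 1.503  0.24   1.131 -0.     1.77   0.263] [ 0.     0.001 -1.   ]
time_s: 1.7
position: [0.0261, 0.7309, 0.775]
[ 1.503  0.285  0.905 -0.     1.951  0.263] [ 0.     0.001 -1.   ]
```

```bash
J='from h import *;s=env.observe();print(s["joints"].round(3),rot(s["tool_rot"]).as_matrix()[:,2].round(3))'
for i in 1; do python3 -m crank '[[[0,0,-0.6,0],[0,0,-1,0]]]'|sed -n 1,2p; python3 -c "$J"; python3 -m crank '[[[0,0,-0.6,0],[0,0,-1,0]]]'|sed -n 1,2p; python3 -c "$J"; python3 -m crank '[[[0,0,-0.6,0],[0,0,-1,0]]]'|sed -n 1,2p; python3 -c "$J"; python3 -m crank '[[[0,0,-0.2,0]]]'|sed -n 1,2p; python3 -c "$J"; done
```

```text
time_s: 1.95
position: [0.0261, 0.7308, 0.8749]
[ 1.503  0.386  0.59  -0.     2.165  0.263] [ 0.     0.001 -1.   ]
time_s: 2.2
position: [0.0263, 0.7311, 0.9458]
[1.503 0.564 0.171 0.    2.403 0.262] [ 0.     0.003 -1.   ]
time_s: 2.45
position: [0.0252, 0.6978, 0.9848]
[1.501e+00 6.040e-01 6.000e-03 2.000e-03 2.512e+00 2.620e-01] [ 0.     0.019 -1.   ]
time_s: 2.58
position: [0.0243, 0.6833, 0.9994]
[1.501e+00 5.860e-01 1.000e-03 2.000e-03 2.516e+00 2.620e-01] [ 0.002  0.038 -0.999]
```

```bash
J='from h import *;s=env.observe();print(s["joints"].round(3),rot(s["tool_rot"]).as_matrix()[:,2].round(3))'
for i in 1; do python3 -m crank '[[[0,0,0,0]]]'|sed -n 1,2p; python3 -c "$J"; python3 -m crank '[[[0.2,0.6,0,0],[0.3,0.95,0,0]]]'|sed -n 1,2p; python3 -c "$J"; python3 -m crank '[[[0.2,0.6,0,0],[0.3,0.95,0,0]]]'|sed -n 1,2p; python3 -c "$J";  done
```

```text
time_s: 2.7
position: [0.0241, 0.6825, 1.0002]
[1.501e+00 5.850e-01 1.000e-03 2.000e-03 2.516e+00 2.620e-01] [ 0.002  0.039 -0.999]
time_s: 2.95
position: [0.0252, 0.7476, 0.9545]
[1.505 0.649 0.003 0.003 2.43  0.266] [ 0.002  0.06  -0.998]
time_s: 3.2
position: [0.026, 0.8019, 0.9143]
[1.508e+00 7.030e-01 2.000e-03 4.000e-03 2.348e+00 2.700e-01] [ 0.003  0.087 -0.996]
```

The pose the arm reaches at its limit becomes the next reference, so tilt builds up from call to call. Next I'll push along the arm's stretch direction to reach 35°.

```bash
J='from h import *;s=env.observe();print(s["joints"].round(3),rot(s["tool_rot"]).as_matrix()[:,2].round(3))'
for i in 1; do python3 -m crank '[[[0.2,0.65,-0.7,0]]]'|sed -n 1,2p; python3 -c "$J"; python3 -m crank '[[[0.2,0.65,-0.7,0],[0.2,0.65,-0.7,0]]]'|sed -n 1,2p; python3 -c "$J"; python3 -m crank '[[[0.3,0.95,-1,0],[0.3,0.95,-1,0],[0.3,0.95,-1,0],[0.3,0.95,-1,0]]]'|sed -n 1,2p; python3 -c "$J";  done
```

```text
time_s: 3.32
position: [0.0262, 0.8033, 0.9205]
[1.508 0.696 0.003 0.005 2.326 0.271] [ 0.004  0.116 -0.993]
time_s: 3.58
position: [0.0258, 0.7993, 0.9344]
[1.508e+00 6.810e-01 1.000e-03 6.000e-03 2.304e+00 2.710e-01] [ 0.005  0.155 -0.988]
time_s: 4.08
position: [0.0251, 0.7987, 0.9427]
[1.509e+00 6.710e-01 2.000e-03 7.000e-03 2.283e+00 2.730e-01] [ 0.006  0.185 -0.983]
```

```bash
J='from h import *;s=env.observe();print(s["time_s"],s["position"].round(3),s["joints"].round(3),rot(s["tool_rot"]).as_matrix()[:,2].round(3))'
python3 -m crank '[[[0.3,0.95,-1,0]]]' >/dev/null; python3 -c "$J"
python3 -m crank '[[[0.3,0.95,-1,0]]]' >/dev/null; python3 -c "$J"
python3 -m crank '[[[0.3,0.95,-0.8,0]]]' >/dev/null; python3 -c "$J"
python3 -m crank '[[[0.3,0.95,-0.8,0]]]' >/dev/null; python3 -c "$J"
python3 -m crank '[[[0.3,0.95,-0.8,0]]]' >/dev/null; python3 -c "$J"
python3 -m crank '[[[0.3,0.95,-0.8,0]]]' >/dev/null; python3 -c "$J"
```

```text
4.2 [0.025 0.799 0.951] [1.509 0.662 0.003 0.008 2.261 0.274] [ 0.007  0.214 -0.977]
4.325 [0.024 0.796 0.962] [1.509e+00 6.500e-01 2.000e-03 9.000e-03 2.240e+00 2.740e-01] [ 0.008  0.247 -0.969]
4.45 [0.024 0.798 0.969] [1.509e+00 6.430e-01 1.000e-03 1.000e-02 2.214e+00 2.750e-01] [ 0.009  0.28  -0.96 ]
4.575 [0.024 0.801 0.976] [1.509e+00 6.370e-01 2.000e-03 1.100e-02 2.188e+00 2.760e-01] [ 0.01   0.309 -0.951]
4.7 [0.024 0.801 0.984] [1.509e+00 6.290e-01 2.000e-03 1.200e-02 2.164e+00 2.770e-01] [ 0.011  0.339 -0.941]
4.825 [0.023 0.8   0.994] [1.509e+00 6.190e-01 2.000e-03 1.300e-02 2.141e+00 2.770e-01] [ 0.012  0.37  -0.929]
```

```bash
J='from h import *;s=env.observe();print(s["time_s"],s["position"].round(3),s["joints"].round(3),rot(s["tool_rot"]).as_matrix()[:,2].round(3))'
python3 -m crank '[[[0.3,0.95,-0.8,0]]]' >/dev/null; python3 -c "$J"
python3 -m crank '[[[0.3,0.95,-0.8,0]]]' >/dev/null; python3 -c "$J"
python3 -m crank '[[[0.3,0.95,-0.8,0]]]' >/dev/null; python3 -c "$J"
python3 -m crank '[[[0.3,0.95,-0.8,0]]]' >/dev/null; python3 -c "$J"
python3 -m crank '[[[0.3,0.95,-0.8,0]]]' >/dev/null; python3 -c "$J"
python3 -m crank '[[[0.3,0.95,-0.8,0]]]' >/dev/null; python3 -c "$J"
```

```text
4.95 [0.023 0.798 1.005] [1.509e+00 6.080e-01 2.000e-03 1.400e-02 2.119e+00 2.780e-01] [ 0.013  0.401 -0.916]
5.075 [0.023 0.795 1.017] [1.509e+00 5.960e-01 2.000e-03 1.500e-02 2.097e+00 2.780e-01] [ 0.013  0.431 -0.902]
5.2 [0.022 0.791 1.029] [1.509e+00 5.840e-01 2.000e-03 1.600e-02 2.076e+00 2.790e-01] [ 0.014  0.461 -0.887]
5.325 [0.022 0.786 1.043] [1.508e+00 5.700e-01 2.000e-03 1.800e-02 2.056e+00 2.790e-01] [ 0.015  0.491 -0.871]
5.45 [0.021 0.779 1.056] [1.508e+00 5.560e-01 2.000e-03 1.900e-02 2.037e+00 2.800e-01] [ 0.016  0.52  -0.854]
5.575 [0.021 0.772 1.071] [1.507e+00 5.400e-01 2.000e-03 2.000e-02 2.019e+00 2.800e-01] [ 0.017  0.548 -0.836]
```

```bash
python3 -m crank '[[[0.3,0.95,-0.8,0]]]' >/dev/null
cat > kin.py <<'E'
from h import *
from scipy.optimize import least_squares
D=[([1.20768551,.379383429,1.73477582,0,1.02854069,-.0333],[.22657,.6619,.2243]),([1.33728491,.244497,1.59152,0,1.304908,.09692],[.14055,.691685,.396509]),
([1.505,.231,1.307,0,1.603,.263],[.0246,.7314,.5747]),([1.503,.285,.905,0,1.951,.263],[.0261,.7309,.775]),([1.503,.564,.171,0,2.403,.262],[.0263,.7311,.9458]),
([1.508,.703,.002,.004,2.348,.27],[.026,.8019,.9143]),([1.509,.650,.002,.009,2.24,.274],[.024,.796,.962]),([1.508,.556,.002,.019,2.037,.28],[.021,.779,1.056])]
s0=env.observe(); D.append((s0['joints'],s0['position']))
rz=lambda a:R.from_euler('z',a); ry=lambda a:R.from_euler('y',a)
def fkp(j,k):
    a0,yo,h,L2,e,L3,dt=k; w=ry(j[1]+j[2]); T=w*rz(j[3])*ry(j[4])
    return rz(j[0]).apply(np.array([a0,yo,h])+ry(j[1]).apply([0,0,L2])+w.apply([e,0,L3])+T.apply([0,0,dt])), rz(j[0])*T*rz(j[5])
fit=least_squares(lambda k:np.concatenate([fkp(j,k)[0]-p for j,p in D]),[0,.02,.4,.5,0,.5,.3])
K=fit.x; C=fkp(s0['joints'],K)[1].inv()*rot(s0['tool_rot'])
LO=np.array([-2.77,-.74,0,-1.06,.31,-3.08]);HI=np.array([2.77,2.19,2.66,4.2,2.87,3.08])
def ik(p,Rt,j0):
    def f(j):
        a,b=fkp(j,K); return np.r_[(a-p)*5,((b*C).inv()*Rt).as_rotvec()]
    r=least_squares(f,np.clip(j0,LO+.01,HI-.01),bounds=(LO,HI)); return r.x,np.abs(r.fun).max()
VP=[.53081,-.02236,-.02944]; M,t=vise(VP)
def goalR(sgn):
    z=-AX; y=np.array([sgn,0,0.]); return R.from_matrix(M@np.c_[np.cross(y,z),y,z])
E
python3 - <<'E'
from kin import *
print(K.round(4),np.abs(fit.fun).max(),(C.as_matrix()).round(3).tolist(),s0['position'],s0['joints'].round(3))
for sg in(1,-1):
  Rt=goalR(sg); d=(rot(s0['tool_rot']).inv()*Rt).as_rotvec(degrees=True); print('rel rot deg',d.round(1))
  for w in [(np.pi/2*0,.5,1,0,1.2,0),(0,.5,1.,1,1.5,1),(0,.5,1.,1,1.5,-2),(0,.5,1,-.9,1.5,1),(0,.5,1.,3,1.5,0)]:
    for q in(4.85,6.28,7.85,9.42):
      j,e=ik(M@slv(q)+t,Rt,np.array(w)); print(sg,q,j.round(2),round(e,4)) if e<.01 else 0
E
```

```text
[1.000e-04 2.340e-02 3.174e-01 5.507e-01 4.150e-02 6.039e-01 2.570e-01] 0.0004029821616576834 [[0.0, -1.0, -0.0], [1.0, 0.0, 0.0], [-0.0, -0.0, 1.0]] [0.02045966 0.76336512 1.08586031] [1.507e+00 5.240e-01 2.000e-03 2.100e-02 2.001e+00 2.810e-01]
rel rot deg [ 0.2 -0.2 72.8]
1 4.85 [-0.32  0.26  2.06  0.66  1.12 -0.68] 0.0
1 6.28 [-0.37  0.39  1.95  0.64  1.12 -0.72] 0.0
1 7.85 [-0.47  0.39  2.03  0.62  1.1  -0.84] 0.0
1 9.42 [-0.44  0.25  2.16  0.63  1.1  -0.81] 0.0
1 4.85 [-0.32  0.26  2.06  0.66  1.12 -0.68] 0.0
1 6.28 [-0.37  0.39  1.95  0.64  1.12 -0.72] 0.0
1 7.85 [-0.47  0.39  2.03  0.62  1.1  -0.84] 0.0
1 9.42 [-0.44  0.25  2.16  0.63  1.1  -0.81] 0.0
1 4.85 [-0.32  0.26  2.06  0.66  1.12 -0.68] 0.0
1 6.28 [-0.37  0.39  1.95  0.64  1.12 -0.72] 0.0
1 7.85 [-0.47  0.39  2.03  0.62  1.1  -0.84] 0.0
1 9.42 [-0.44  0.25  2.16  0.63  1.1  -0.81] 0.0
1 4.85 [-0.32  0.26  2.06  0.66  1.12 -0.68] 0.0
1 6.28 [-0.37  0.39  1.95  0.64  1.12 -0.72] 0.0
1 7.85 [-0.47  0.39  2.03  0.62  1.1  -0.84] 0.0
1 9.42 [-0.44  0.25  2.16  0.63  1.1  -0.81] 0.0
1 4.85 [-0.32  0.26  2.06  0.66  1.12 -0.68] 0.0
1 6.28 [-0.37  0.39  1.95  0.64  1.12 -0.72] 0.0
1 7.85 [-0.47  0.39  2.03  0.62  1.1  -0.84] 0.0
1 9.42 [-0.44  0.25  2.16  0.63  1.1  -0.81] 0.0
rel rot deg [   0.2    0.2 -107.2]
-1 4.85 [-0.32  0.26  2.06  0.66  1.12  2.46] 0.0
-1 6.28 [-0.37  0.39  1.95  0.64  1.12  2.42] 0.0
-1 7.85 [-0.47  0.39  2.03  0.62  1.1   2.3 ] 0.0
-1 9.42 [-0.44  0.25  2.16  0.63  1.1   2.33] 0.0
-1 4.85 [-0.32  0.26  2.06  0.66  1.12  2.46] 0.0
-1 6.28 [-0.37  0.39  1.95  0.64  1.12  2.42] 0.0
-1 7.85 [-0.47  0.39  2.03  0.62  1.1   2.3 ] 0.0
-1 9.42 [-0.44  0.25  2.16  0.63  1.1   2.33] 0.0
-1 4.85 [-0.32  0.26  2.06  0.66  1.12  2.46] 0.0
-1 6.28 [-0.37  0.39  1.95  0.64  1.12  2.42] 0.0
-1 7.85 [-0.47  0.39  2.03  0.62  1.1   2.3 ] 0.0
-1 9.42 [-0.44  0.25  2.16  0.63  1.1   2.33] 0.0
```

Fit is good to 0.4 mm, the tilt is within 0.2°, and the whole circle is reachable. I'll use tool y = -vise x so the camera side stays away from the lamp, and plan the transfer.

```bash
cat > plan.py <<'E'
from kin import *
def calls(W,turn,step=.1,j=None):
    s=env.observe(); p=s['position'].copy(); Rc=rot(s['tool_rot']); j=s['joints']
    L=np.r_[0,np.cumsum(np.linalg.norm(np.diff(np.vstack([p,W]),axis=0),axis=1))]; P=np.vstack([p,W])
    n=int(np.ceil(L[-1]/step)); out=[]
    for i in range(1,n+1):
        g=np.array([np.interp(L[-1]*i/n,L,P[:,k]) for k in range(3)])
        d=np.round(Rc.inv().apply(g-p)*10,2); tr=round(turn/360/n,3)
        p=p+Rc.apply(d/10); Rc=Rc*rz(tr*2*np.pi); j,e=ik(p,Rc,j)
        print(d.tolist(),tr,'|',p.round(3),j.round(2),round(e,3))
E
python3 - <<'E'
from plan import *
calls([[.35,.62,.85],[.55,.3,.65],[.54,-.17,.45]],252.8)
E
```

```text
[-0.89, -0.31, 0.26] 0.05 | [0.095 0.73  1.032] [1.38 0.23 0.58 0.1  1.73 0.49] 0.0
[-0.94, -0.02, 0.27] 0.05 | [0.17  0.698 0.978] [1.24 0.11 0.82 0.17 1.61 0.68] 0.0
[-0.9, 0.28, 0.26] 0.05 | [0.246 0.666 0.925] [1.09 0.05 0.99 0.25 1.53 0.86] 0.0
[-0.77, 0.53, 0.26] 0.05 | [0.32  0.633 0.872] [0.95 0.02 1.12 0.33 1.47 1.03] 0.0
[-0.74, 0.58, 0.08] 0.05 | [0.377 0.576 0.823] [ 0.81 -0.03  1.25  0.4   1.44  1.19] 0.0
[-0.67, 0.71, -0.04] 0.05 | [0.423 0.503 0.777] [ 0.66 -0.08  1.38  0.47  1.43  1.34] 0.0
[-0.42, 0.89, -0.04] 0.05 | [0.469 0.429 0.731] [ 0.5  -0.11  1.48  0.53  1.44  1.48] 0.0
[-0.13, 0.96, -0.04] 0.05 | [0.514 0.356 0.686] [ 0.35 -0.1   1.55  0.57  1.46  1.62] 0.0
[0.07, 0.95, -0.07] 0.05 | [0.549 0.28  0.641] [ 0.2  -0.08  1.61  0.6   1.48  1.77] 0.0
[-0.0, 0.95, -0.21] 0.05 | [0.548 0.19  0.603] [ 0.03 -0.11  1.69  0.61  1.52  1.91] 0.0
[0.29, 0.92, -0.2] 0.05 | [0.546 0.1   0.564] [-0.13 -0.1   1.75  0.61  1.56  2.05] 0.0
[0.55, 0.77, -0.21] 0.05 | [0.544 0.01  0.527] [-0.29 -0.06  1.78  0.59  1.6   2.2 ] 0.0
[0.77, 0.57, -0.21] 0.05 | [ 0.542 -0.08   0.489] [-0.44  0.    1.78  0.56  1.62  2.35] 0.0
[0.91, 0.3, -0.2] 0.05 | [ 0.54 -0.17  0.45] [-0.57  0.1   1.75  0.52  1.63  2.53] 0.0
```

```bash
python3 -m crank '[[[-0.3,-0.1,0.1,0.015],[-0.6,-0.2,0.18,0.03],[-0.89,-0.31,0.26,0.05]]]' | sed -n 2p
python3 -m crank '[[[-0.47,0,0.13,0.025],[-0.94,-0.02,0.27,0.05]]]' | sed -n 2p
python3 -m crank '[[[-0.45,0.14,0.13,0.025],[-0.9,0.28,0.26,0.05]]]' | sed -n 2p
python3 -m crank '[[[-0.4,0.26,0.13,0.025],[-0.77,0.53,0.26,0.05]]]' | sed -n 2p
python3 -m crank '[[[-0.37,0.29,0.04,0.025],[-0.74,0.58,0.08,0.05]]]' | sed -n 2p
python3 -m crank '[[[-0.33,0.35,-0.02,0.025],[-0.67,0.71,-0.04,0.05]]]' | sed -n 2p
python3 -m crank '[[[-0.21,0.45,-0.02,0.025],[-0.42,0.89,-0.04,0.05]]]' | sed -n 1,4p
python3 - <<'E'
from plan import *
Rt=goalR(-1); d=(rot(s0['tool_rot']).inv()*Rt).as_rotvec(degrees=True); print('rel',d.round(2))
calls([[.55,.3,.65],[.54,-.17,.45]],d[2]%360)
E
```

```text
position: [0.0958, 0.7296, 1.0313]
position: [0.1709, 0.6971, 0.9773]
position: [0.2465, 0.6647, 0.9242]
position: [0.3206, 0.6318, 0.8708]
position: [0.3778, 0.5748, 0.8221]
position: [0.4233, 0.5014, 0.7767]
time_s: 7.58
position: [0.4697, 0.4275, 0.7308]
tool_rot: [-0.285, 0.91, 0.285, 0.1]
ft_force: [0.4, -0.4, 0.1]
rel [-1.9000e-01 -4.0000e-02  1.2654e+02]
[-0.12, 0.97, -0.03] 0.05 | [0.516 0.355 0.684] [ 0.34 -0.1   1.55  0.57  1.46  1.62] 0.0
[0.07, 0.94, -0.08] 0.05 | [0.55  0.278 0.641] [ 0.19 -0.08  1.61  0.6   1.48  1.77] 0.0
[-0.01, 0.95, -0.2] 0.05 | [0.547 0.189 0.603] [ 0.03 -0.11  1.7   0.61  1.52  1.92] 0.0
[0.3, 0.91, -0.2] 0.05 | [0.546 0.099 0.564] [-0.13 -0.1   1.76  0.61  1.56  2.06] 0.0
[0.56, 0.77, -0.21] 0.05 | [0.544 0.009 0.526] [-0.29 -0.06  1.78  0.59  1.6   2.2 ] 0.0
[0.77, 0.56, -0.2] 0.05 | [ 0.542 -0.08   0.488] [-0.44  0.    1.78  0.56  1.62  2.36] 0.0
[0.9, 0.3, -0.21] 0.05 | [ 0.54  -0.17   0.451] [-0.57  0.09  1.75  0.52  1.63  2.53] 0.0
```

```bash
python3 -m crank '[[[-0.06,0.48,-0.02,0.025],[-0.12,0.97,-0.03,0.05]]]' | sed -n 2p
python3 -m crank '[[[0.03,0.47,-0.04,0.025],[0.07,0.94,-0.08,0.05]]]' | sed -n 2p
python3 -m crank '[[[0,0.47,-0.1,0.025],[-0.01,0.95,-0.2,0.05]]]' | sed -n 2p
python3 -m crank '[[[0.15,0.45,-0.1,0.025],[0.3,0.91,-0.2,0.05]]]' | sed -n 2p
python3 -m crank '[[[0.28,0.38,-0.1,0.025],[0.56,0.77,-0.21,0.05]]]' | sed -n 2p
python3 -m crank '[[[0.38,0.28,-0.1,0.025],[0.77,0.56,-0.2,0.05]]]' | sed -n 2p
python3 -m crank '[[[0.45,0.15,-0.1,0.025],[0.9,0.3,-0.21,0.05],[0.9,0.3,-0.21,0.05]]]' | sed -n 1,4p
python3 - <<'E'
from plan import *
Rt=goalR(-1); d=(rot(s0['tool_rot']).inv()*Rt).as_rotvec(degrees=True); print('rel',d.round(2))
a=optics.grab_frame('wrist');b=optics.grab_frame('scene')
q=4.85
for n,im in(('wrist',a),('scene',b)):
    im[:]=im[:,:,:]
    s=s0
    for qq in(4.6,4.85,5.1):
      P=np.array([slv(qq,11),slv(qq,89)])@M.T+t
      u=proj(n,P,s); print(n,qq,u.round().tolist())
cv2.imwrite('pics/w2.png',np.hstack([a[:,140:560],cv2.resize(b[180:340,230:350],(360,480))])[:,:,::-1])
E
```

```text
position: [0.5161, 0.355, 0.6847]
position: [0.5507, 0.2783, 0.6412]
position: [0.548, 0.1891, 0.6029]
position: [0.5469, 0.0992, 0.5645]
position: [0.5457, 0.0092, 0.5269]
position: [0.5444, -0.0802, 0.4886]
time_s: 9.45
position: [0.5423, -0.1706, 0.4499]
tool_rot: [0.218, -0.667, 0.681, 0.209]
ft_force: [-0.3, 0.9, 0.1]
rel [-0.06  0.09  0.53]
wrist 4.6 [[342.0, 179.0], [346.0, 188.0]]
wrist 4.85 [[331.0, 179.0], [333.0, 188.0]]
wrist 5.1 [[321.0, 176.0], [320.0, 184.0]]
scene 4.6 [[331.0, 274.0], [309.0, 258.0]]
scene 4.85 [[332.0, 279.0], [310.0, 263.0]]
scene 5.1 [[331.0, 285.0], [309.0, 269.0]]
```

View pics/w2.png

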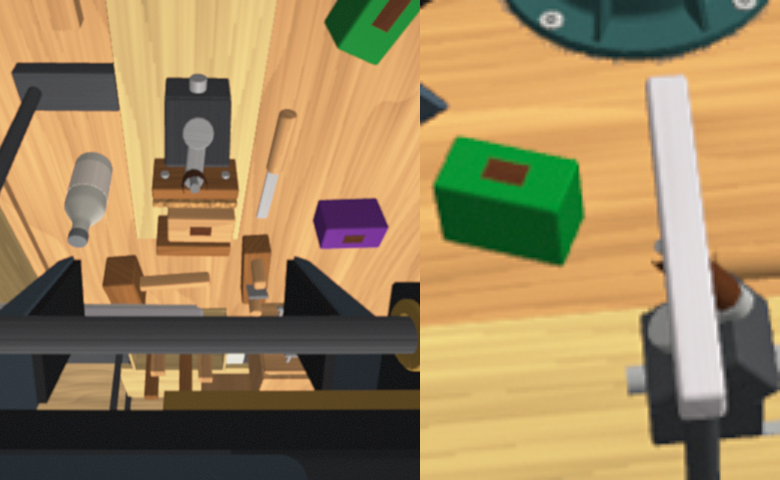

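The wrist view shows the hub at about (338,133) and the sleeve's free end at about (333,182). The prediction for 4.85 was (333,188), so the model agrees to a few mm. Now the approach along the sleeve axis.

Run:
```python
from plan import *
print('hub',proj('wrist',M@slv(0,7,0)+t,s0).round(1))
W=[M@slv(4.85,130)+t, M@slv(4.85,42)+t]; calls(W,.53)
```

```text
hub [[338.9 131.1]]
[0.05, 0.03, 0.77] 0.0 | [ 0.541 -0.128  0.386] [-0.51  0.11  1.85  0.54  1.5   2.52] 0.0
[0.05, 0.03, 0.77] 0.0 | [ 0.539 -0.088  0.32 ] [-0.46  0.14  1.94  0.56  1.37  2.5 ] 0.0
[0.04, 0.03, 0.78] 0.0 | [ 0.538 -0.047  0.254] [-0.39  0.2   2.01  0.61  1.24  2.47] 0.0
[-0.0, 0.0, 0.77] 0.0 | [ 0.539 -0.002  0.191] [-0.32  0.27  2.06  0.67  1.1   2.44] 0.0
```

```bash
python3 -m crank '[[[0.03,0.02,0.4,0],[0.05,0.03,0.77,0]]]' | sed -n 2p
python3 -m crank '[[[0.03,0.02,0.4,0],[0.05,0.03,0.77,0],[0.05,0.03,0.77,0]]]'
python3 - <<'E'
from plan import *
a=optics.grab_frame('wrist')
for qq in(4.6,4.85,5.1): print(qq,proj('wrist',np.array([slv(qq,11),slv(qq,89),slv(0,7,0)])@M.T+t,s0).round().tolist())
cv2.imwrite('pics/w3.png',cv2.resize(a[100:400,160:520],(720,600))[:,:,::-1])
E
```

```text
position: [0.5411, -0.1269, 0.3857]
time_s: 10.18
position: [0.5384, -0.0861, 0.3188]
tool_rot: [0.217, -0.67, 0.678, 0.209]
ft_force: [-0.1, -0.5, 1.2]
width: 0.0911
grasp_force: 0.0
4.6 [[342.0, 208.0], [347.0, 231.0], [336.0, 143.0]]
4.85 [[326.0, 208.0], [327.0, 230.0], [336.0, 143.0]]
5.1 [[311.0, 203.0], [308.0, 225.0], [336.0, 143.0]]
```

View pics/w3.png

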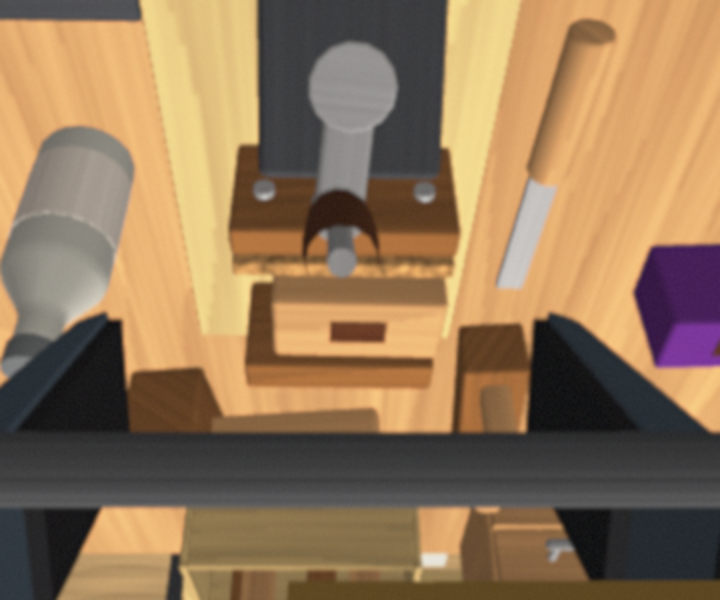

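The sleeve's centre is at about u=330 and the hub at (336.5,143.5) in full-image pixels, so the hub model is exact and the crank is at about 4.81. Now move in and grip.

```bash
cat >> plan.py <<'E'
def crankq():
    s=env.observe(); Rt=goalR(-1); d=Rt.inv().apply(s['position']-(M@np.array([0,0,.125])+t))*1000
    f=Rt.inv().apply(s['ft_force'])
    print('t',round(s['time_s'],2),'q',round(np.arctan2(d[0],-d[1])%(2*np.pi),3),'r',round(np.hypot(d[0],d[1]),1),'z',round(-d[2],1),'F tool',f.round(1),'w',round(s['width'],4),'g',round(s['grasp_force'],1))
E
python3 - <<'E'
from plan import *
calls([M@slv(4.81,42)+t],0); crankq()
E
```

```text
[0.02, 0.03, 0.78] 0.0 | [ 0.538 -0.044  0.255] [-0.39  0.19  2.02  0.61  1.24  2.48] 0.0
[0.03, 0.02, 0.77] 0.0 | [ 0.537 -0.002  0.191] [-0.32  0.27  2.07  0.66  1.11  2.44] 0.0
t 10.22 q 4.886 r 60.1 z 197.0 F tool [ 0.9 -0.3 -1.1] w 0.0912 g 0.0
```

```bash
python3 -m crank '[[[0.02,0.03,0.4,0],[0.02,0.03,0.78,0]]]' | sed -n 2,4p
python3 -m crank '[[[0.02,0.02,0.2,0],[0.03,0.02,0.4,0],[0.03,0.02,0.6,0],[0.03,0.02,0.77,0],[0.03,0.02,0.77,0]]]' | sed -n 2,4p
python3 -c "from plan import *;crankq()"
python3 -m crank '[[[0,0,0,0],[0,0,0,0],[0,0,0,0],[0,0,0,0],[0,0,0,0],[0,0,0,0]]]' -1
python3 -c "from plan import *;crankq()"
```

```text
position: [0.5388, -0.0452, 0.256]
tool_rot: [0.219, -0.67, 0.679, 0.206]
ft_force: [0.2, -0.2, 0.2]
position: [0.5364, -0.0024, 0.1889]
tool_rot: [0.217, -0.669, 0.679, 0.209]
ft_force: [-0.0, -0.1, 1.4]
t 11.1 q 4.807 r 53.4 z 40.8 F tool [-0.8  0.  -1.2] w 0.0912 g 0.0
time_s: 11.85
position: [0.5369, -0.0031, 0.1898]
tool_rot: [0.218, -0.669, 0.679, 0.208]
ft_force: [-0.1, -0.4, 0.1]
width: 0.0342
grasp_force: 0.0
t 11.85 q 4.816 r 53.4 z 41.9 F tool [ 0.3  0.1 -0.3] w 0.0342 g 0.0
```

```bash
python3 -m crank '[[[0,0,0,0],[0,0,0,0],[0,0,0,0]]]' -1 >/dev/null
python3 - <<'E'
from plan import *
crankq()
for q0,n,st in((4.81,12,.15),(6.61,12,.15),(8.41,12,.15),(10.21,12,.15),(12.01,8,.14)):
    q=q0+st*np.arange(1,n+1); print(q0,np.c_[.55*(np.sin(q)-np.sin(q0)),-.55*(np.cos(q)-np.cos(q0))].round(2).tolist())
E
```

```text
t 12.22 q 4.814 r 53.3 z 41.9 F tool [-0.3  2.6 -1.9] w 0.0279 g 30.0
4.81 [[0.01, -0.08], [0.04, -0.16], [0.08, -0.23], [0.13, -0.3], [0.18, -0.36], [0.25, -0.41], [0.32, -0.45], [0.4, -0.48], [0.48, -0.49], [0.56, -0.5], [0.64, -0.49], [0.72, -0.47]]
6.61 [[0.08, 0.03], [0.15, 0.08], [0.21, 0.13], [0.26, 0.19], [0.31, 0.26], [0.34, 0.34], [0.36, 0.41], [0.37, 0.5], [0.37, 0.58], [0.36, 0.66], [0.33, 0.74], [0.29, 0.81]]
8.41 [[-0.05, 0.07], [-0.11, 0.13], [-0.17, 0.17], [-0.25, 0.21], [-0.32, 0.24], [-0.4, 0.26], [-0.49, 0.26], [-0.57, 0.25], [-0.65, 0.23], [-0.72, 0.2], [-0.79, 0.15], [-0.86, 0.1]]
10.21 [[-0.05, -0.06], [-0.1, -0.13], [-0.13, -0.21], [-0.15, -0.29], [-0.16, -0.37], [-0.16, -0.45], [-0.14, -0.53], [-0.11, -0.61], [-0.08, -0.68], [-0.03, -0.75], [0.03, -0.81], [0.1, -0.86]]
12.01 [[0.07, -0.04], [0.14, -0.06], [0.22, -0.08], [0.29, -0.08], [0.37, -0.08], [0.44, -0.06], [0.52, -0.03], [0.58, 0.0]]
```

```bash
python3 -m crank '[[[0.01,-0.08,0,0],[0.04,-0.16,0,0],[0.08,-0.23,0,0],[0.13,-0.3,0,0],[0.18,-0.36,0,0],[0.25,-0.41,0,0]]]' >/dev/null
python3 -c "from plan import *;crankq()
q0=5.71;q=q0+.15*np.arange(1,7);print(np.c_[.55*(np.sin(q)-np.sin(q0)),-.55*(np.cos(q)-np.cos(q0))].round(2).tolist())"
```

```text
t 12.97 q 5.742 r 54.0 z 41.7 F tool [ 5.3 11.5 -7.5] w 0.0278 g 30.0
[[0.07, -0.04], [0.15, -0.07], [0.23, -0.08], [0.31, -0.09], [0.4, -0.08], [0.47, -0.06]]
```

```bash
python3 -m crank '[[[0.08,-0.03,0,0],[0.16,-0.06,0,0],[0.24,-0.07,0,0],[0.32,-0.08,0,0],[0.4,-0.07,0,0],[0.47,-0.05,0,0]]]' >/dev/null
python3 -c "from plan import *;crankq()"
python3 -m crank '[[[0.08,0.03,0,0],[0.15,0.08,0,0],[0.21,0.13,0,0],[0.26,0.19,0,0],[0.31,0.26,0,0],[0.34,0.34,0,0]]]' >/dev/null
python3 -c "from plan import *;crankq()
q0=7.51;q=q0+.15*np.arange(1,7);print(np.c_[.55*(np.sin(q)-np.sin(q0)),-.55*(np.cos(q)-np.cos(q0))].round(2).tolist())"
```

```text
t 13.72 q 0.338 r 55.3 z 41.7 F tool [-4.6  8.3 -7. ] w 0.0282 g 30.0
t 14.47 q 1.223 r 56.4 z 41.9 F tool [-2.2 -2.3  0. ] w 0.0279 g 30.0
[[0.02, 0.08], [0.03, 0.16], [0.03, 0.24], [0.01, 0.32], [-0.01, 0.4], [-0.05, 0.48]]
```

```bash
python3 -m crank '[[[0.02,0.08,0,0],[0.03,0.16,0,0],[0.03,0.24,0,0],[0.01,0.32,0,0],[-0.01,0.4,0,0],[-0.05,0.48,0,0]]]' >/dev/null
python3 -c "from plan import *;crankq()"
python3 -m crank '[[[-0.05,0.07,0,0],[-0.11,0.13,0,0],[-0.17,0.17,0,0],[-0.25,0.21,0,0],[-0.32,0.24,0,0],[-0.4,0.26,0,0]]]' >/dev/null
python3 -c "from plan import *;crankq()
for q0 in (9.31,11.11): q=q0+.15*np.arange(1,7);print(np.c_[.55*(np.sin(q)-np.sin(q0)),-.55*(np.cos(q)-np.cos(q0))].round(2).tolist())"
```

```text
t 15.22 q 2.118 r 56.7 z 41.9 F tool [ 1.3 -3.6 -1.5] w 0.0279 g 30.0
t 15.97 q 2.993 r 55.9 z 42.0 F tool [  2.6 -10.1   1.9] w 0.0282 g 30.0
[[-0.08, 0.0], [-0.16, -0.01], [-0.24, -0.03], [-0.32, -0.06], [-0.39, -0.1], [-0.45, -0.16]]
[[0.02, -0.08], [0.04, -0.16], [0.08, -0.23], [0.13, -0.3], [0.19, -0.36], [0.26, -0.4]]
```

```bash
python3 -m crank '[[[-0.08,-0.01,0,0],[-0.16,-0.02,0,0],[-0.24,-0.04,0,0],[-0.32,-0.07,0,0],[-0.39,-0.11,0,0],[-0.45,-0.17,0,0]]]' >/dev/null
python3 -c "from plan import *;crankq()"
python3 -m crank '[[[-0.05,-0.06,0,0],[-0.1,-0.13,0,0],[-0.13,-0.21,0,0],[-0.15,-0.29,0,0],[-0.16,-0.37,0,0],[-0.16,-0.45,0,0]]]' >/dev/null
python3 -c "from plan import *;crankq()"
```

```text
t 16.73 q 3.891 r 54.3 z 41.8 F tool [ 1.7  1.2 -7.4] w 0.0281 g 30.0
t 17.48 q 4.807 r 53.6 z 41.8 F tool [ 5.9  3.6 -5.7] w 0.0279 g 30.0
```

```bash
python3 -m crank '[[[0.02,-0.08,0,0],[0.04,-0.15,0,0],[0.08,-0.22,0,0],[0.13,-0.29,0,0],[0.19,-0.35,0,0],[0.26,-0.39,0,0]]]' >/dev/null
python3 -c "from plan import *;crankq()"
python3 -m crank '[[[0.04,-0.02,0,0],[0.07,-0.04,0,0],[0.14,-0.06,0,0],[0.22,-0.07,0,0],[0.29,-0.07,0,0],[0.33,-0.07,0,0],[0.37,-0.06,0,0]]]' >/dev/null
python3 -c "from plan import *;crankq()
q0=12.71;q=q0+.1*np.arange(1,8);print(np.c_[.55*(np.sin(q)-np.sin(q0)),-.55*(np.cos(q)-np.cos(q0))].round(3).tolist())"
```

```text
t 18.23 q 5.741 r 53.5 z 41.9 F tool [-5.8 -7.   0.6] w 0.0277 g 30.0
t 19.1 q 0.183 r 54.4 z 42.1 F tool [  0.  -16.4   9. ] w 0.0283 g 30.0
[[0.054, 0.011], [0.107, 0.026], [0.157, 0.048], [0.206, 0.074], [0.251, 0.104], [0.294, 0.14], [0.332, 0.179]]
```

```bash
python3 -m crank '[[[0.05,-0.005,0,0],[0.1,0.01,0,0],[0.15,0.03,0,0],[0.2,0.055,0,0],[0.24,0.085,0,0],[0.24,0.085,0,0]]]' >/dev/null
python3 -c "from plan import *;crankq()"
```

```text
t 19.85 q 0.67 r 55.4 z 41.9 F tool [ 5.  -4.7  0.1] w 0.0278 g 30.0
```

```bash
python3 -m crank '[[[0.015,0.015,0,0],[0.03,0.025,0,0],[0.03,0.025,0,0]]]' >/dev/null
python3 -c "from plan import *;crankq()
s=env.observe();print(proj('scene',M@np.array([0,.19,.11])+t))
b=optics.grab_frame('scene');cv2.imwrite('pics/s3.png',cv2.resize(b[220:360,300:480],(720,560),interpolation=2)[:,:,::-1])"
```

```text
t 20.23 q 0.734 r 55.5 z 41.9 F tool [ 3.1 -5.6  0.8] w 0.028 g 30.0
[[399.24970544 285.50700986]]
```

View pics/s3.png

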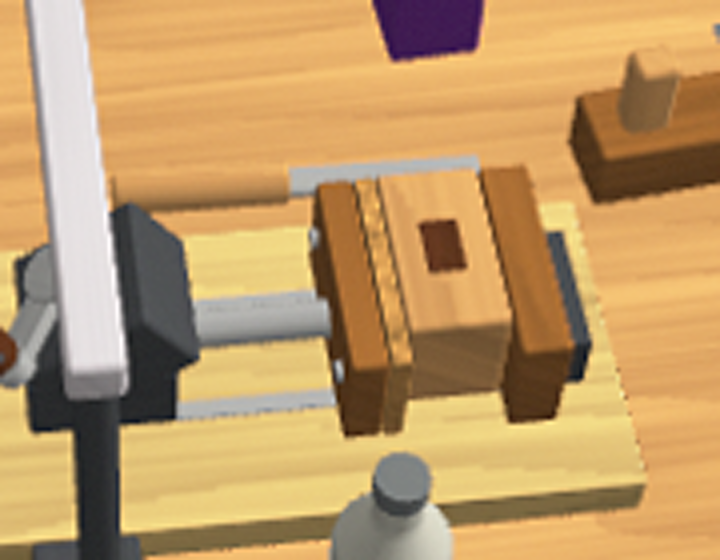

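The blank sits square between the jaws and the cork pad is nearly flush with its board, at a crank angle of about 13.3. Now release and withdraw along the sleeve axis.

```bash
python3 -m crank '[[[0,0,0,0],[0,0,0,0],[0,0,0,0],[0,0,0,0],[0,0,0,0],[0,0,0,0]]]' 1 | tail -3
python3 -m crank '[[[0,0,-0.2,0],[0,0,-0.5,0],[0,0,-1,0]]]' | tail -3
python3 -m crank '[[[0,0,-0.5,0],[0,0,-1,0],[0,0,-1,0],[0,0,-1,0]]]'
python3 -c "from plan import *;crankq()
P=np.array([slv(13.3,11),slv(13.3,89),slv(13.2,89),slv(13.4,89)])@M.T+t
print(proj('wrist',P,s0).round(1).tolist(),(proj('scene',P)).round().tolist())
a=optics.grab_frame('wrist');b=optics.grab_frame('scene');cv2.imwrite('pics/s4.png',np.hstack([cv2.resize(b[220:400,150:480],(440,240)),cv2.resize(a[90:290,200:500],(360,240))])[:,:,::-1])"
```

```text
ft_force: [0.2, 0.3, 0.1]
width: 0.085
grasp_force: 0.0
ft_force: [0.4, -0.9, -0.3]
width: 0.0913
grasp_force: 0.0
time_s: 21.9
position: [0.5661, -0.1924, 0.3022]
tool_rot: [0.218, -0.669, 0.68, 0.208]
ft_force: [-0.2, 0.9, -0.4]
width: 0.0912
grasp_force: 0.0
t 21.9 q 0.739 r 54.5 z 242.0 F tool [-0.5  0.3  0.8] w 0.0912 g 0.0
[[323.9, 203.3], [323.9, 221.2], [319.5, 226.3], [328.9, 216.5]] [[299.0, 309.0], [276.0, 294.0], [278.0, 294.0], [275.0, 293.0]]
```

View pics/s4.png

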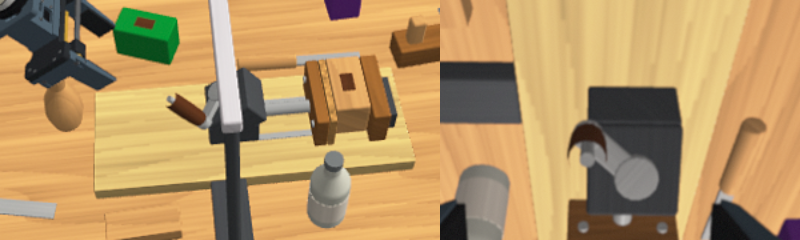

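The crank stayed at about 13.3, the blank is clamped square, the skittle is still standing and the gripper is clear. Handing in.

```bash
python3 -c "from workcell import env;print(env.hand_in())"
```

```text
the job is handed in; nothing more can be done
None
```

The blank is clamped square between the jaws, the crank was wound by its gripped sleeve to about 13.3 rad with the cork pad nearly fully pressed, the sleeve was released with the skittle still standing, and the job was handed in at about 22 s.

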